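Check the tilt of a clamped bracket with a digital angle gauge

TASK

Take the orange digital angle gauge out of the wooden tray and first check its zero: stand it upright, sole flat on the bare part of the black granite surface plate, and keep it still there for about two seconds. Then hold it on the sloping aluminium bracket clamped to the tilting angle plate, sole flush on the middle of the bare face between the clamps and its length running straight up the slope, pressing gently but clearly harder than its own weight, as its magnet does not stick to aluminium. Finish while still gripping it and pressing it flush and still for the reading; do not force the tilt setting or push the other things about.

Things in the scene. Friction and masses are not known exactly. Their poses are not given: they have to be found in the camera images.
- gauge: digital angle gauge, the only orange block: 60 mm long (x) x 30 mm thick (y) x 60 mm tall (z), 0.15 to 0.21 kg, bare metal sole underneath, a dark display panel on each of its two 60 x 60 mm faces. Origin at the centre of the sole, z up out of the top, x along its length. Starts standing upright on the tray's floor. Rigid; may be gripped anywhere, most easily across its 30 mm thickness; either display may face either way
- tray: fixed low open wooden tray, 180 (x) x 170 (y) mm, walls 7 mm thick and 15 mm high, floor 7 mm above the bench. Origin under its centre; z up. The gauge stands in its robot-side half, bushing and rod end in the far half
- plate_top (a point): centre of the top face of the fixed black granite surface plate, 200 (x) x 150 (y) mm, top 40 mm above the bench, z up. Its robot-side (-x) half is bare; the steel block lies in its far (+x) half
- surface_plate: the black granite surface plate itself, fixed, origin under its centre on the bench, 40 mm high overall, same axes as plate_top
- angle_plate: fixed cast-iron tilting angle plate with all it carries (hinged table and clamped aluminium bracket): base 170 (x) x 150 (y) x 24 mm, about 200 mm wide over its lock nuts, origin under the base's centre on the bench, z up. The table is hinged along y at the base's -x edge (the side away from the robot), 35 mm above the bench, and its +x end (towards the robot, give or take 35 degrees) is raised by 11 to 32 degrees, locked stiff; it does not yield to a gentle push
- blank_face (a point): centre of the sloping upper face of the aluminium bracket blank (130 mm up the slope (x) x 150 mm across (y), rigid, flat). x points straight up the slope, y along the hinge, z out of the face, square to it, leaning away from the robot. Two toe clamps grip the blank at the middle of its two y edges, standing 10 mm above the face (nuts and studs to 22 mm) at 62 mm or more either side of this point; between them the face is bare
- block: bystander: steel setting block 50 (x) x 75 (y) x 25 (z) mm lying in the far half of the surface plate; origin under its centre
- bushing: bystander: brass sleeve, diameter 28 mm, 30 mm high, standing in the far half of the tray; origin at its foot
- rod_end: bystander: steel rod end, 26 mm eye, 61 mm long, 14 mm high, lying in the far half of the tray; origin under the eye, shank along its +x
- caliper: bystander: digital caliper 200 mm long, 11 mm high, lying at the left of the bench; origin under the middle of its bar, which runs along its x
- wrench: bystander: open-ended wrench 190 mm long, lying at the right of the bench; origin under it, length along its x
- pad_carton: bystander: yellow brake-pad carton 75 x 115 x 50 mm at the back of the bench; origin under its centre
- nut_pot: bystander: small steel cup, diameter 64 mm, 45 mm high, at the back of the bench; origin under its centre

How it is judged:
By the outcome, as a careful person would: the job done as asked, in the order asked, and still so for the second after the job is handed in, while the arm keeps its last pose, push and grip.
It also fails if it takes over 58 s, if anything falls off the work surface, if the arm or the gripper's body presses on something with over 40 N, if the wrist force passes 120 N, or if a joint passes its speed limit or range.

ROBOT

A 6-joint arm with a two-finger parallel gripper is mounted at the origin on the work surface. World frame = base frame: x ahead of the robot, y to its left, z up, the work surface at z = 0. Lengths are in m, angles in rad, forces in N, time in s.
With the tool pointing down it reaches from about 0.35 to 0.85 m from the base axis. Payload 8.1 kg.
Tool frame: the origin (TCP) lies on the mounting face of the last link; the fingertips stand 186 mm ahead of it and the grasp point (between the pads) lies 167 mm ahead of it; z points along the fingers, y is the line along which they close (so a half turn about z gives the same grasp; the last joint's range is limited). The gripper opens to 93 mm and grips with 3 to 60 N. Pads are 15 mm wide; open, the fingers measure 128 mm over their backs; the gripper's body (75 mm by 188 mm) begins 65 mm behind the grasp point.
Start: joints at [-1.195, 0.13, 1.488, -0, 1.523, -0.085], TCP at [0.267, -0.537, 0.405] pointing down, gripper open.
Joint ranges: [-2.96, 2.96], [-0.89, 2.26], [0.02, 2.5], [-1.34, 4.48], [0, 2.73], [-2.66, 2.66]. Speed limits (rad/s): [2.39, 2.39, 2.79, 3.14, 3.14, 3.14].

INTERFACE

Orientations are given as a rotation vector (axis times angle).
In Python, from plant import read_state, read_camera, camera_params, close_job gives the robot as it stands. The module is installed in compiled form; this text tells all that it offers.
- The arm moves only by the tool servo_tool, never from a script. Its argument "increments" is a list of rows, each an object with "slide": the shift along the tool's x, y, z in mm, a list of three; "dr": the turn, a rotation vector about the tool's x, y, z in rad, a list of three; "jaw": the closure, from 0 (fully open) to 1 (shut). In form: [{"slide": [x, y, z], "dr": [ax, ay, az], "jaw": jaw}, ...]. A call has 1 to 20 rows; each row is the pose to reach, as a shift and turn from the pose commanded when the call began, along the tool's axes at that moment; what a row does not reach only later rows make up. A row lasts 1/10 s, in which the tool goes at most 50 mm and 8.59 degrees, less where a joint would pass 70% of its speed; a pose out of reach is approached as far as the arm can. A call with a gripper value outside its range is refused whole. The fingers move at their own pace and stop on an object; "force" is the grip in N (left out, the last holds). Time passes only in rows, so rows that repeat a pose let the fingers close. It gives the time, the measured TCP pose, the force, the opening and the grip force at its end, in the units of the state.
- read_state(): the state, without advancing time (a new reading comes with each control period).
- read_camera(name): name is "scene" or "side" or "wrist"; returns (picture, depth): 400x640x3 uint8, red, green, blue; 400x640 float32, m along the optical axis (not along the pixel's ray), 0 where there is no reading.
- camera_params(name): a dict with "fx", "fy", "cx", "cy" (pixels), "rvec" (rotation vector, rad) and "tvec" (3), from world to camera coordinates, as OpenCV has them. Camera axes: x right, y down, z forward; pixel columns grow to the right and rows downward; lengths in m; the calibration is good to about 2 mm. A picture is of the moment at which its call begins: read the wrist's pose just before it. camera_params takes no time and is no camera call; for the wrist camera it gives the pose at the moment of the call.
- close_job(): hands the job in; it is judged then, once.
The state is a dict: "t": time; "q": joint angles; "dq": joint speeds; "joint_torque": joint torques, N m; "tool_pos": TCP position; "orientation": TCP orientation; "force": force on the tool from outside, world axes, zero at the start; "wrist_torque": the same for the moment, N m; "opening": finger opening in m; "gripper_force": force on a finger pad.
Only numpy, scipy, OpenCV 4.12 (cv2) and the standard library are available. Lean on these libraries where they do the work, as an engineer would, in place of code of your own. Each camera call takes 0.05 s, during which the arm holds its last target. There are 200 camera calls.

## Working session

There is one attempt and no reset: what is moved stays moved. The work goes in short steps, Python scripts to look and compute and a tool call to move; the robot and the scene stay as the last step left them, time stands still between calls to the robot, and variables do not carry over. Pictures are saved under pics/ and viewed, at most 10 in all, crops included, and the job is handed in when it is done.

Besides the shell and the picture viewer there is one more tool, called by a JSON object that holds its "fn" and its "kwargs". servo_tool: Moves the arm, as the interface text tells. Its arguments: {"type":"object","properties":{"increments":{"type":"array"},"force":{"type":"number"}},"required":["increments"]}

```bash
mkdir -p pics; cat > h.py <<'E'
import numpy as np, cv2
from scipy.spatial.transform import Rotation as R
from plant import read_state, read_camera, camera_params, close_job
def cam(n):
    p=camera_params(n); im,d=read_camera(n)
    return im,d,p
def world(d,p):
    v,u=np.mgrid[0:d.shape[0],0:d.shape[1]]
    c=np.stack([(u-p['cx'])/p['fx']*d,(v-p['cy'])/p['fy']*d,d],-1)
    Rm=R.from_rotvec(np.ravel(p['rvec'])).as_matrix()
    W=(c-np.ravel(p['tvec']))@Rm
    W[d<=0]=np.nan
    return W
def save(n,im): cv2.imwrite('pics/'+n+'.png',im[:,:,::-1])
E
python3 - <<'E'
from h import *
S=[]
for n in('scene','side'):
    im,d,p=cam(n); save(n+'0',im); np.savez(n+'0.npz',im=im,d=d,W=world(d,p))
    print(n,p, (d>0).mean())
print(read_state())
a=[cv2.imread(f'pics/{n}0.png') for n in('scene','side')]
E
```

```text
scene {'fx': 477.59639428161887, 'fy': 477.59639428161887, 'cx': 319.01363406666246, 'cy': 207.97284539720332, 'rvec': array([ 0.6834586 ,  2.6702696 , -1.05229308]), 'tvec': array([ 0.50207044, -0.14193005,  1.83516933])} 0.99293359375
side {'fx': 454.57767837401224, 'fy': 454.57767837401224, 'cx': 320.2888933581416, 'cy': 193.5636487061343, 'rvec': array([ 0.7677518 , -2.66641979,  0.9552822 ]), 'tvec': array([0.48160459, 0.30094444, 1.22848799])} 0.9961015625
{'t': 0.1, 'q': array([-1.19535935e+00,  1.31071942e-01,  1.48917115e+00,  1.83988152e-05,
        1.52300335e+00, -8.53777932e-02]), 'dq': array([-9.75731692e-04, -1.48030471e-03, -2.23201464e-03, -5.93534350e-05,
       -2.05191583e-04,  8.76496983e-04]), 'joint_torque': array([ 2.26833072e-03, -5.61345363e+01, -4.93092906e+01,  7.72546744e-02,
        2.91788700e-02, -7.53910990e-05]), 'tool_pos': array([ 0.26676549, -0.53720292,  0.40379986]), 'orientation': array([-3.05697570e+00, -7.17082891e-01,  3.46689490e-04]), 'force': array([ 0.598659  , -1.36783096,  0.09648759]), 'wrist_torque': array([-0.01538492,  0.02172463, -0.02498562]), 'gripper_force': 0.0, 'opening': 0.09275733927707319}
```

View pics/scene0.png

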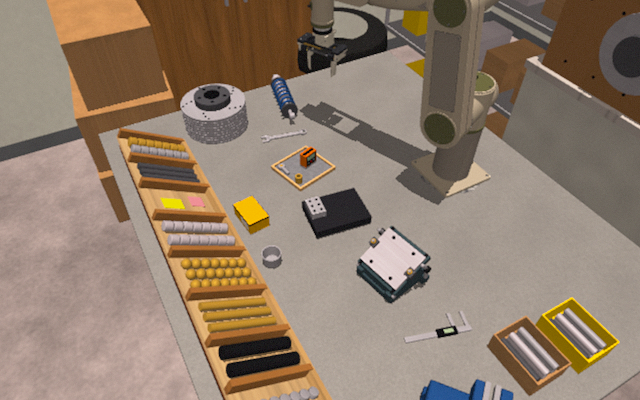

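View pics/side0.png

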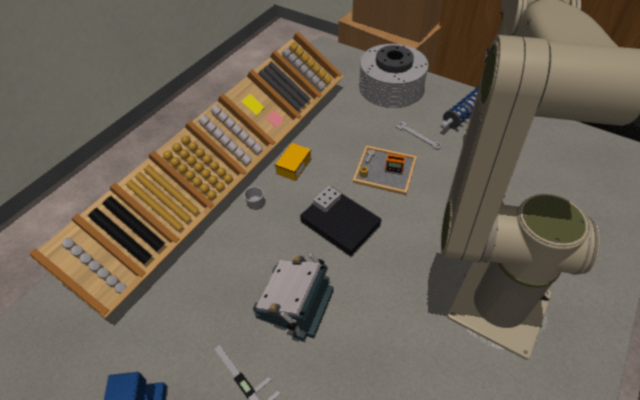

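The scene view shows the gauge at about (309,157), the granite plate at (337,212) with the block at its left end (316,207), and the bracket at (395,257). In the side view they are at (396,162), (341,222) and (292,284). Next I measure them from depth.

```bash
python3 - <<'E'
from h import *
def rect(P): 
    r=cv2.minAreaRect((P[:,:2]*1000).astype(np.float32)); return np.round(r[0],1),np.round(r[1],1),round(r[2],1)
for n,g,pl,b in(('scene',(285,140,330,172),(295,180,380,240),(350,220,440,300)),('side',(380,145,412,178),(295,180,385,255),(250,250,340,340))):
    z=np.load(n+'0.npz'); im,W=z['im'],z['W']; hsv=cv2.cvtColor(im,cv2.COLOR_RGB2HSV)
    def sub(B): return W[B[1]:B[3],B[0]:B[2]].reshape(-1,3),hsv[B[1]:B[3],B[0]:B[2]].reshape(-1,3)
    P,H=sub(g); m=(P[:,2]>0.030); Q=P[m]; print(n,'gauge',m.sum(),np.nanmean(Q,0),rect(Q),'zmax',np.nanmax(Q[:,2]))
    t=Q[Q[:,2]>np.nanmax(Q[:,2])-0.008]; print(' top',len(t),t.mean(0),rect(t))
    P,H=sub(pl); m=(abs(P[:,2]-0.04)<0.006)&(H[:,2]<70); print(' plate',m.sum(),rect(P[m]),np.median(P[m,2]))
    m=(abs(P[:,2]-0.065)<0.006); print(' block',m.sum(),rect(P[m]))
    P,H=sub(b); m=(P[:,2]>0.04)&(H[:,1]<60)&(H[:,2]>110); Q=P[m]
    for _ in range(4):
        c=np.median(Q,0); c=Q.mean(0); u,s,vt=np.linalg.svd(Q-c,full_matrices=False); nn=vt[2]*np.sign(vt[2,2])
        Q=Q[abs((Q-c)@nn)<0.004]
    tilt=np.degrees(np.arccos(nn[2])); up=np.array([-nn[0],-nn[1],0]); up=np.cross(nn,np.cross(up,nn)); up/=np.linalg.norm(up); y=np.cross(nn,up)
    L=np.c_[(Q-c)@up,(Q-c)@y]
    lo,hi=np.percentile(L,[.5,99.5],0); print(' blank',len(Q),'c',c,'n',nn,'tilt',tilt,'az up',np.degrees(np.arctan2(up[1],up[0])),lo,hi, 'ctr',c+up*(lo+hi)[0]/2+y*(lo+hi)[1]/2,'rms',np.std((Q-c)@nn))
    r=cv2.minAreaRect((L*1000).astype(np.float32)); print('  rect',r, c+up*r[0][0]/1e3+y*r[0][1]/1e3)
E
```

```text
scene gauge 208 [ 0.46485793 -0.28218906  0.05853318] (array([ 461.5, -287.8]), array([67. , 38.5]), 17.5) zmax 0.07627457420403583
 top 60 [ 0.46306776 -0.28634527  0.07121892] (array([ 462.6, -286.1]), array([63.7, 32.8]), 17.6)
 plate 1416 (array([505.4,  -4.3]), array([154.6, 198.3]), 82.2) 0.04163107176398096
 block 250 (array([570. , -34.3]), array([84.3, 52. ]), 82.0)
 blank 1610 c [0.48455399 0.29216001 0.09839893] n [0.42012161 0.0847721  0.9034996 ] tilt 25.378043413406164 az up -168.5920427442504 [-0.06456411 -0.073682  ] [0.06388578 0.07630164] ctr [0.48511345 0.29093668 0.09825357] rms 0.0020115113288222087
  rect ((3.7027740478515625, -2.5264129638671875), (177.96717834472656, 138.57470703125), 89.86250305175781) [0.48077493 0.29397481 0.09998589]
side gauge 269 [ 0.45770259 -0.28260537  0.05669124] (array([ 460.1, -288.9]), array([59.8, 40. ]), 19.2) zmax 0.07373397694749807
 top 95 [ 0.46153378 -0.28823623  0.06790685] (array([ 460.3, -287.6]), array([58.1, 35.2]), 17.7)
 plate 2273 (array([501. ,  -4.6]), array([152.3, 199.2]), 81.8) 0.03974331551693586
 block 327 (array([567.9, -33.7]), array([78.1, 52.8]), 81.4)
 blank 1915 c [0.48129968 0.29205345 0.09770735] n [0.42039986 0.08229665 0.90359904] tilt 25.3647470794703 az up -168.92395593267915 [-0.06852195 -0.07263534] [0.06251443 0.07650668] ctr [0.48433519 0.29067526 0.0964206 ] rms 0.0014896558568792922
  rect ((-3.1855239868164062, 2.118927001953125), (182.2779998779297, 134.59298706054688), 89.96037292480469) [0.48453157 0.29052697 0.09634274]
```

```bash
cat >> h.py <<'E'
def tgt(grip,z,x,back=0.167):
    """grip point, tool z dir, tool x dir -> TCP pos, Rot"""
    z=np.array(z,float); z/=np.linalg.norm(z); x=np.array(x,float); x-=z*(x@z); x/=np.linalg.norm(x)
    return np.array(grip)-back*z, R.from_matrix(np.c_[x,np.cross(z,x),z])
def rel(p,Rt,s=None):
    s=s or read_state(); R0=R.from_rotvec(s['orientation'])
    return np.round(R0.inv().apply(p-s['tool_pos'])*1e3,1),np.round((R0.inv()*Rt).as_rotvec(),4)
def yaw(a): return [np.cos(np.radians(a)),np.sin(np.radians(a)),0]
E
python3 - <<'E'
from h import *
print(rel(*tgt([.461,-.288,.147],[0,0,-1],yaw(17.6))))
E
```

```text
(array([ 284.8, -136.7,   90.1]), array([-0.0017, -0.    ,  0.1536]))
```

{"fn": "servo_tool", "kwargs": {"increments": [{"slide":[35,-17,10],"dr":[0,0,0.02],"jaw":0},{"slide":[80,-38,25],"dr":[0,0,0.05],"jaw":0},{"slide":[125,-60,40],"dr":[0,0,0.08],"jaw":0},{"slide":[170,-82,55],"dr":[0,0,0.1],"jaw":0},{"slide":[215,-103,68],"dr":[0,0,0.12],"jaw":0},{"slide":[255,-122,80],"dr":[0,0,0.14],"jaw":0},{"slide":[277,-133,88],"dr":[-0.001,0,0.15],"jaw":0},{"slide":[284.8,-136.7,90.1],"dr":[-0.0017,0,0.1536],"jaw":0},{"slide":[284.8,-136.7,90.1],"dr":[-0.0017,0,0.1536],"jaw":0},{"slide":[284.8,-136.7,90.1],"dr":[-0.0017,0,0.1536],"jaw":0},{"slide":[284.8,-136.7,90.1],"dr":[-0.0017,0,0.1536],"jaw":0}]}}

```text
t: 1.2
tool_pos: [0.4606, -0.2896, 0.3152]
orientation: [3.102, 0.478, 0.001]
force: [-0.1, -0.6, 0.8]
opening: 0.0931
gripper_force: 0.0
```

```bash
python3 - <<'E'
from h import *
s=read_state(); print(rel(*tgt([.461,-.288,.147],[0,0,-1],yaw(17.6)),s),s['force'],s['q'],s['t'])
im,d,p=cam('wrist'); save('w1',im); W=world(d,p)
m=(abs(W[...,2]-.067)<.006)
Q=W[m]; Q=Q[np.linalg.norm(Q[:,:2]-[.461,-.288],axis=1)<.06]; print(len(Q),Q.mean(0),cv2.minAreaRect((Q[:,:2]*1000).astype(np.float32)),np.median(Q[:,2]))
E
```

```text
(array([ 0.9, -1.4,  1.2]), array([ 0.0026, -0.0003, -0.0014])) [-0.08276409 -0.59527037  0.81023725] [-6.55199814e-01  3.90951510e-02  1.75064687e+00 -1.26072008e-03
  1.34949702e+00  6.10137217e-01] 1.2
3463 [ 0.46263339 -0.28848883  0.06772347] ((461.2218322753906, -288.92303466796875), (60.75122833251953, 30.804723739624023), 19.063091278076172) 0.06777945937743564
```

View pics/w1.png

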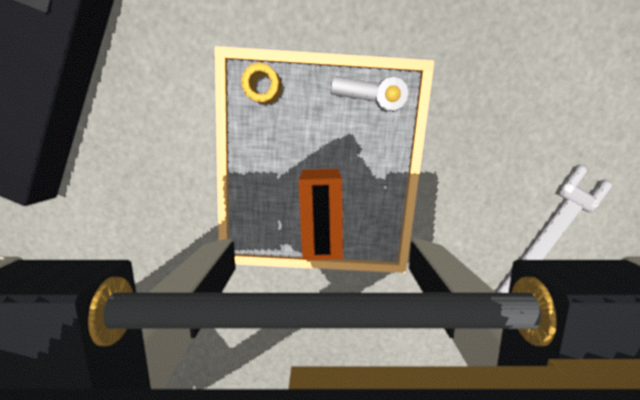

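The wrist view shows the gauge at (321,215) between the open jaws, clear of the tray walls, with the bushing and rod end in the far half at (260,83) and (390,93). Descending now.

```bash
python3 - <<'E'
from h import *
print(rel(*tgt([.4612,-.289,.047],[0,0,-1],yaw(18.9))))
E
```

```text
(array([  0.8,  -0.7, 101.2]), array([ 0.0026, -0.0004, -0.0244]))
```

{"fn": "servo_tool", "kwargs": {"increments": [{"slide":[0.5,-0.5,12],"dr":[0.001,0,-0.01],"jaw":0},{"slide":[0.8,-0.7,30],"dr":[0.002,0,-0.02],"jaw":0},{"slide":[0.8,-0.7,50],"dr":[0.002,0,-0.024],"jaw":0},{"slide":[0.8,-0.7,70],"dr":[0.002,0,-0.024],"jaw":0},{"slide":[0.8,-0.7,87],"dr":[0.002,0,-0.024],"jaw":0},{"slide":[0.8,-0.7,97],"dr":[0.002,0,-0.024],"jaw":0},{"slide":[0.8,-0.7,100],"dr":[0.002,0,-0.024],"jaw":0},{"slide":[0.8,-0.7,100],"dr":[0.002,0,-0.024],"jaw":0},{"slide":[0.8,-0.7,100],"dr":[0.002,0,-0.024],"jaw":0}]}}

```text
t: 2.15
tool_pos: [0.4621, -0.2879, 0.2155]
orientation: [3.098, 0.518, 0.002]
force: [0.3, 0.7, -0.6]
opening: 0.093
gripper_force: 0.0
```

{"fn": "servo_tool", "kwargs": {"increments": [{"slide":[0,0,0],"dr":[0,0,0],"jaw":0.5},{"slide":[0,0,0],"dr":[0,0,0],"jaw":0.8},{"slide":[0,0,0],"dr":[0,0,0],"jaw":1},{"slide":[0,0,0],"dr":[0,0,0],"jaw":1},{"slide":[0,0,0],"dr":[0,0,0],"jaw":1},{"slide":[0,0,0],"dr":[0,0,0],"jaw":1},{"slide":[0,0,0],"dr":[0,0,0],"jaw":1},{"slide":[0,0,0],"dr":[0,0,0],"jaw":1},{"slide":[0,0,0],"dr":[0,0,0],"jaw":1},{"slide":[0,0,0],"dr":[0,0,0],"jaw":1}], "force": 30}}

```text
t: 3.15
tool_pos: [0.4618, -0.2877, 0.2147]
orientation: [-3.099, -0.518, -0.0]
force: [0.5, -1.3, -0.2]
opening: 0.0294
gripper_force: 30.0
```

```bash
python3 - <<'E'
from h import *
print(rel(*tgt([.453,.0025,.150],[0,0,-1],yaw(12))), read_state()['q'])
E
```

```text
(array([  86.1, -277.2, -102.3]), array([-1.000e-04, -2.000e-04,  1.218e-01])) [-6.51435170e-01  1.58665990e-01  1.82100148e+00  2.27533068e-04
  1.16188804e+00  5.88075859e-01]
```

{"fn": "servo_tool", "kwargs": {"increments": [{"slide":[0,0,-8],"dr":[0,0,0],"jaw":1},{"slide":[0,0,-20],"dr":[0,0,0],"jaw":1},{"slide":[0,0,-38],"dr":[0,0,0],"jaw":1},{"slide":[0,0,-58],"dr":[0,0,0],"jaw":1},{"slide":[0,0,-78],"dr":[0,0,0],"jaw":1},{"slide":[0,0,-92],"dr":[0,0,0],"jaw":1},{"slide":[0,0,-100],"dr":[0,0,0],"jaw":1},{"slide":[0,0,-100],"dr":[0,0,0],"jaw":1},{"slide":[0,0,-100],"dr":[0,0,0],"jaw":1}]}}

```text
t: 4.05
tool_pos: [0.4616, -0.2875, 0.314]
orientation: [-3.098, -0.518, 0.001]
force: [0.1, -0.3, -1.8]
opening: 0.03
gripper_force: 30.0
```

```bash
python3 - <<'E'
from h import *
print(rel(*tgt([.453,.0025,.148],[0,0,-1],yaw(12))), read_state())
E
```

```text
(array([  86.2, -277. ,   -0.7]), array([-0.0009,  0.0004,  0.1217])) {'t': 4.05, 'q': array([-6.51440026e-01,  4.09531286e-02,  1.75098290e+00,  2.65230959e-04,
        1.35062106e+00,  5.88113611e-01]), 'dq': array([-0.00101128,  0.01159545,  0.01259726,  0.00077528, -0.00176371,
        0.00050384]), 'joint_torque': array([ 5.36811873e-03, -5.14558661e+01, -4.92393136e+01,  7.59416702e-02,
       -2.51422904e-02,  6.16345023e-04]), 'tool_pos': array([ 0.46155342, -0.28747717,  0.31404999]), 'orientation': array([-3.09775011e+00, -5.17704255e-01,  7.40145752e-04]), 'force': array([ 0.12315016, -0.29659853, -1.75344486]), 'wrist_torque': array([ 0.00580399,  0.03764153, -0.02667606]), 'gripper_force': 29.999022781848907, 'opening': 0.030009104667654496}
```

{"fn": "servo_tool", "kwargs": {"increments": [{"slide":[3,-10,0],"dr":[0,0,0.005],"jaw":1},{"slide":[10,-32,0],"dr":[0,0,0.015],"jaw":1},{"slide":[19,-62,0],"dr":[0,0,0.03],"jaw":1},{"slide":[30,-95,0],"dr":[0,0,0.045],"jaw":1},{"slide":[40,-130,0],"dr":[0,0,0.06],"jaw":1},{"slide":[51,-165,0],"dr":[0,0,0.075],"jaw":1},{"slide":[62,-200,0],"dr":[0,0,0.09],"jaw":1},{"slide":[72,-232,0],"dr":[0,0,0.105],"jaw":1},{"slide":[80,-257,0],"dr":[0,0,0.115],"jaw":1},{"slide":[85,-272,0],"dr":[0,0,0.12],"jaw":1},{"slide":[86,-277,0],"dr":[0,0,0.122],"jaw":1},{"slide":[86,-277,0],"dr":[0,0,0.122],"jaw":1},{"slide":[86,-277,0],"dr":[0,0,0.122],"jaw":1},{"slide":[86,-277,0],"dr":[0,0,0.122],"jaw":1}]}}

```text
t: 5.45
tool_pos: [0.453, 0.0016, 0.3146]
orientation: [-3.124, -0.326, 0.0]
force: [0.3, -0.8, -1.7]
opening: 0.0301
gripper_force: 30.0
```

```bash
python3 - <<'E'
from h import *
print(rel(*tgt([.453,.0025,.080],[0,0,-1],yaw(12))), read_state()['force'])
im,d,p=cam('scene'); W=world(d,p); im2,d2,p2=cam('side'); 
a=im[100:260,250:450]; b=im2[100:260,250:450]
save('c2',np.hstack([cv2.resize(a,(400,320)),cv2.resize(b,(400,320))]))
E
```

```text
(array([ 0.3, -0.9, 67.6]), array([-0.0002,  0.0003, -0.0012])) [ 0.30061422 -0.76396259 -1.6913888 ]
```

View pics/c2.png

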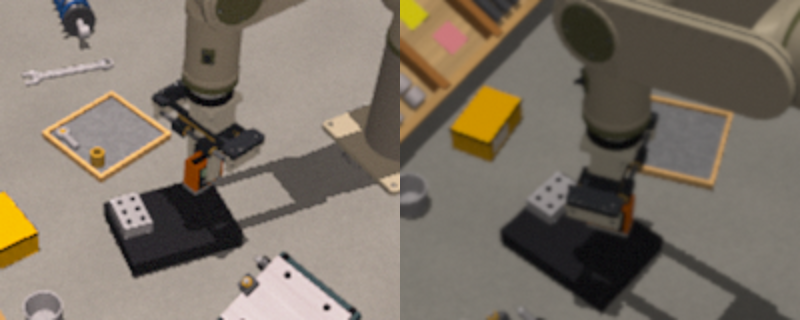

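The gauge (crop pixels (197,170) and (628,210)) hangs upright over the bare robot-side half of the plate, and the block is clear. Lowering it.

{"fn": "servo_tool", "kwargs": {"increments": [{"slide":[0,-1,8],"dr":[0,0,0],"jaw":1},{"slide":[0,-1,22],"dr":[0,0,0],"jaw":1},{"slide":[0,-1,38],"dr":[0,0,0],"jaw":1},{"slide":[0,-1,51],"dr":[0,0,0],"jaw":1},{"slide":[0,-1,58],"dr":[0,0,0],"jaw":1},{"slide":[0,-1,61],"dr":[0,0,0],"jaw":1},{"slide":[0,-1,63],"dr":[0,0,0],"jaw":1},{"slide":[0,-1,64],"dr":[0,0,0],"jaw":1},{"slide":[0,-1,64],"dr":[0,0,0],"jaw":1},{"slide":[0,-1,64],"dr":[0,0,0],"jaw":1}]}}

```text
t: 6.55
tool_pos: [0.453, 0.0033, 0.2513]
orientation: [-3.124, -0.328, -0.002]
force: [-0.2, 0.9, -1.5]
opening: 0.0298
gripper_force: 30.0
```

{"fn": "servo_tool", "kwargs": {"increments": [{"slide":[0,0,0.5],"dr":[0,0,0],"jaw":1},{"slide":[0,0,1],"dr":[0,0,0],"jaw":1},{"slide":[0,0,1.5],"dr":[0,0,0],"jaw":1},{"slide":[0,0,2],"dr":[0,0,0],"jaw":1},{"slide":[0,0,2],"dr":[0,0,0],"jaw":1},{"slide":[0,0,2],"dr":[0,0,0],"jaw":1}]}}

```text
t: 7.15
tool_pos: [0.4528, 0.0033, 0.2487]
orientation: [-3.124, -0.328, 0.0]
force: [-0.5, 0.3, -2.2]
opening: 0.0297
gripper_force: 30.0
```

{"fn": "servo_tool", "kwargs": {"increments": [{"slide":[0,0,0.4],"dr":[0,0,0],"jaw":1},{"slide":[0,0,0.8],"dr":[0,0,0],"jaw":1},{"slide":[0,0,1.2],"dr":[0,0,0],"jaw":1},{"slide":[0,0,1.2],"dr":[0,0,0],"jaw":1},{"slide":[0,0,1.2],"dr":[0,0,0],"jaw":1}]}}

```text
t: 7.65
tool_pos: [0.4528, 0.0033, 0.2476]
orientation: [-3.124, -0.328, -0.0]
force: [-0.7, -0.3, -0.1]
opening: 0.0302
gripper_force: 30.0
```

{"fn": "servo_tool", "kwargs": {"increments": [{"slide":[0,0,0.4],"dr":[0,0,0],"jaw":1},{"slide":[0,0,0.6],"dr":[0,0,0],"jaw":1},{"slide":[0,0,0.6],"dr":[0,0,0],"jaw":1},{"slide":[0,0,0.6],"dr":[0,0,0],"jaw":1}]}}

```text
t: 8.05
tool_pos: [0.4529, 0.0033, 0.2476]
orientation: [-3.124, -0.328, -0.0]
force: [-3.3, 0.8, 7.3]
opening: 0.0298
gripper_force: 30.0
```

{"fn": "servo_tool", "kwargs": {"increments": [{"slide":[0,0,0],"dr":[0,0,0],"jaw":1},{"slide":[0,0,0],"dr":[0,0,0],"jaw":1},{"slide":[0,0,0],"dr":[0,0,0],"jaw":1},{"slide":[0,0,0],"dr":[0,0,0],"jaw":1},{"slide":[0,0,0],"dr":[0,0,0],"jaw":1},{"slide":[0,0,0],"dr":[0,0,0],"jaw":1},{"slide":[0,0,0],"dr":[0,0,0],"jaw":1},{"slide":[0,0,0],"dr":[0,0,0],"jaw":1},{"slide":[0,0,0],"dr":[0,0,0],"jaw":1},{"slide":[0,0,0],"dr":[0,0,0],"jaw":1},{"slide":[0,0,0],"dr":[0,0,0],"jaw":1},{"slide":[0,0,0],"dr":[0,0,0],"jaw":1},{"slide":[0,0,0],"dr":[0,0,0],"jaw":1},{"slide":[0,0,0],"dr":[0,0,0],"jaw":1},{"slide":[0,0,0],"dr":[0,0,0],"jaw":1},{"slide":[0,0,0],"dr":[0,0,0],"jaw":1},{"slide":[0,0,0],"dr":[0,0,0],"jaw":1},{"slide":[0,0,0],"dr":[0,0,0],"jaw":1},{"slide":[0,0,0],"dr":[0,0,0],"jaw":1},{"slide":[0,0,0],"dr":[0,0,0],"jaw":1}]}}

```text
t: 10.05
tool_pos: [0.4529, 0.0033, 0.2476]
orientation: [-3.124, -0.328, -0.0]
force: [-4.7, 0.8, 6.3]
opening: 0.0297
gripper_force: 30.0
```

```bash
python3 - <<'E'
from h import *
s=read_state(); print(s['force'],s['wrist_torque'],s['tool_pos'])
im,d,p=cam('scene'); im2,d2,p2=cam('side'); 
save('c3',np.hstack([cv2.resize(im[140:260,290:390],(400,480)),cv2.resize(im2[140:260,290:390],(400,480))]))
E
```

```text
[-4.65166773  0.81004548  6.2632416 ] [ 0.12578481  0.70098104 -0.03896243] [0.45287534 0.00329409 0.2476266 ]
```

View pics/c3.png

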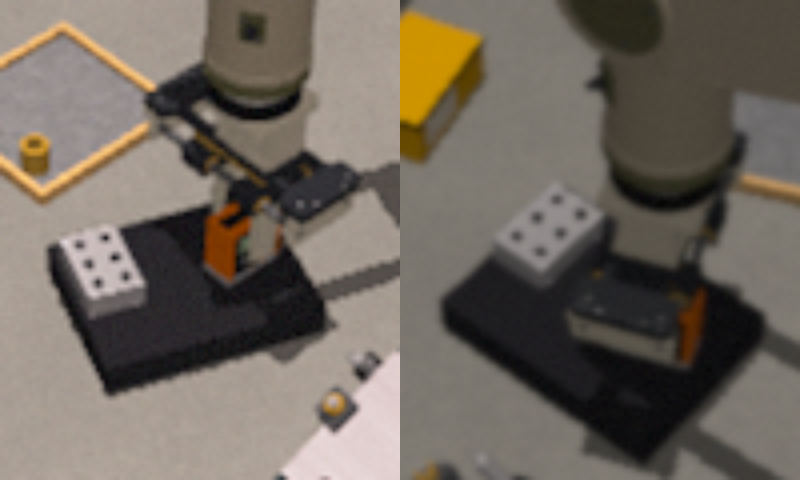

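{"fn": "servo_tool", "kwargs": {"increments": [{"slide":[0,0,0],"dr":[0,0,0],"jaw":1},{"slide":[0,0,0],"dr":[0,0,0],"jaw":1},{"slide":[0,0,0],"dr":[0,0,0],"jaw":1},{"slide":[0,0,0],"dr":[0,0,0],"jaw":1},{"slide":[0,0,0],"dr":[0,0,0],"jaw":1},{"slide":[0,0,0],"dr":[0,0,0],"jaw":1}]}}

```text
t: 10.75
tool_pos: [0.4529, 0.0033, 0.2476]
orientation: [-3.124, -0.328, -0.0]
force: [-4.2, -0.5, 8.1]
opening: 0.0299
gripper_force: 30.0
```

The gauge stands flat on the bare half (crop pixels (228,245) and (690,325)) and held still for over 2.5 s under about 8 N. Lifting and going to the bracket.

{"fn": "servo_tool", "kwargs": {"increments": [{"slide":[0,0,-4],"dr":[0,0,0],"jaw":1},{"slide":[0,0,-14],"dr":[0,0,0],"jaw":1},{"slide":[0,0,-32],"dr":[0,0,0],"jaw":1},{"slide":[0,0,-54],"dr":[0,0,0],"jaw":1},{"slide":[0,0,-78],"dr":[0,0,0],"jaw":1},{"slide":[0,0,-102],"dr":[0,0,0],"jaw":1},{"slide":[0,0,-120],"dr":[0,0,0],"jaw":1},{"slide":[0,0,-130],"dr":[0,0,0],"jaw":1},{"slide":[0,0,-130],"dr":[0,0,0],"jaw":1},{"slide":[0,0,-130],"dr":[0,0,0],"jaw":1}]}}

```text
t: 11.75
tool_pos: [0.4526, 0.0033, 0.3763]
orientation: [-3.124, -0.328, 0.001]
force: [0.2, -0.3, -1.7]
opening: 0.0296
gripper_force: 30.0
```

```bash
python3 - <<'E'
from h import *
n=np.array([.4203,.0835,.9035]); n/=np.linalg.norm(n); c=np.array([.4848,.2908,.0973])
print(rel(*tgt(c+.28*n,-n,yaw(11.25),back=0)), read_state()['q'],read_state()['force'])
E
```

```text
(array([ 211.2, -273. ,   26.1]), array([ 0.0025, -0.4424,  0.0127])) [-1.06272121e-01 -2.65037369e-01  1.91763592e+00  3.23485691e-04
  1.48958537e+00  1.25530415e+00] [ 0.21442532 -0.34002694 -1.69941234]
```

{"fn": "servo_tool", "kwargs": {"increments": [{"slide":[6,-8,0],"dr":[0,-0.01,0],"jaw":1},{"slide":[20,-26,1],"dr":[0,-0.04,0],"jaw":1},{"slide":[39,-50,2],"dr":[0,-0.08,0],"jaw":1},{"slide":[60,-77,4],"dr":[0,-0.125,0],"jaw":1},{"slide":[82,-106,7],"dr":[0,-0.17,0],"jaw":1},{"slide":[104,-135,10],"dr":[0,-0.22,0.01],"jaw":1},{"slide":[126,-163,13],"dr":[0,-0.265,0.01],"jaw":1},{"slide":[148,-191,16],"dr":[0,-0.31,0.01],"jaw":1},{"slide":[169,-218,19],"dr":[0,-0.355,0.012],"jaw":1},{"slide":[187,-241,22],"dr":[0.001,-0.395,0.012],"jaw":1},{"slide":[200,-259,24],"dr":[0.002,-0.42,0.012],"jaw":1},{"slide":[208,-269,25.5],"dr":[0.002,-0.437,0.013],"jaw":1},{"slide":[211,-273,26],"dr":[0.0025,-0.4424,0.013],"jaw":1},{"slide":[211,-273,26],"dr":[0.0025,-0.4424,0.013],"jaw":1},{"slide":[211,-273,26],"dr":[0.0025,-0.4424,0.013],"jaw":1},{"slide":[211,-273,26],"dr":[0.0025,-0.4424,0.013],"jaw":1}]}}

```text
t: 13.35
tool_pos: [0.6024, 0.3136, 0.3513]
orientation: [3.009, 0.295, -0.676]
force: [-0.0, -0.2, -1.7]
opening: 0.0298
gripper_force: 30.0
```

```bash
python3 - <<'E'
from h import *
n=np.array([.4203,.0835,.9035]); n/=np.linalg.norm(n); c=np.array([.4848,.2908,.0973])
s=read_state(); print(rel(*tgt(c+.28*n,-n,yaw(11.25),back=0),s), s['q'],s['force'],s['tool_pos'])
im,d,p=cam('wrist'); save('w4',im); W=world(d,p); np.savez('w4.npz',im=im,W=W)
E
```

```text
(array([ 0.6, -0.6,  0.8]), array([ 0.    , -0.0009, -0.001 ])) [0.38210742 0.59955798 1.03834998 0.08480978 1.93770804 1.77051128] [-0.03270716 -0.17256989 -1.71984566] [0.60239451 0.3135634  0.35127638]
```

View pics/w4.png

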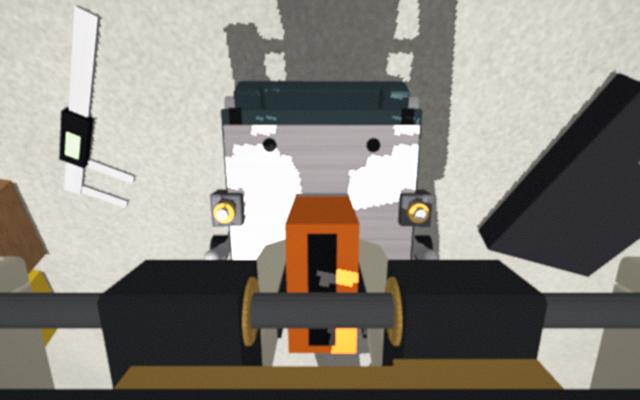

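The wrist view shows the gauge at (322,275) centred between the clamps at (224,211) and (418,210), with the blank's hinge-side edge at row 124. I refine the plane and centre from this view.

```bash
python3 - <<'E'
from h import *
z=np.load('w4.npz'); im,W=z['im'],z['W']
n=np.array([.4203,.0835,.9035]); n/=np.linalg.norm(n); c=np.array([.4848,.2908,.0973])
P=W[110:260,205:440]; m=abs((P-c)@n)<.006; m&=~np.isnan(P[...,0]); Q=P[m]
for k in range(3):
    c0=Q.mean(0); nn=np.linalg.svd(Q-c0,full_matrices=False)[2][2]; nn*=np.sign(nn[2]); Q=P[m]; Q=Q[abs((Q-c0)@nn)<.003]
print(len(Q),nn,np.degrees(np.arccos(nn[2])),'az',np.degrees(np.arctan2(nn[1],nn[0])),'off',(c0-c)@nn)
up=np.array([-nn[0],-nn[1],0]);up-=nn*(up@nn);up/=np.linalg.norm(up);y=np.cross(nn,up)
L=np.c_[(Q-c)@up,(Q-c)@y]*1e3
print('up lo/hi',np.percentile(L[:,0],[.2,99.8]))
for a in range(-65,0,10):
    r=L[(L[:,0]>a)&(L[:,0]<a+10),1]; print(a,len(r),np.percentile(r,[.5,99.5]) if len(r) else '')
for a in(-60,-40,40,60):
    r=L[abs(L[:,1]-a)<6,0]; print('y',a,np.percentile(r,[.5,99.5]))
# clamps: things 5..25mm above face
h=(P-c)@nn; mm=(h>.006)&(h<.03); K=P[mm]; u=(K-c)@up*1e3; v=(K-c)@y*1e3
for sg in(1,-1):
    k=(sg*v>45)&(sg*v<100); print('clamp',sg,k.sum(),np.percentile(u[k],[2,50,98]),np.percentile(v[k],[2,50,98]))
E
```

```text
18713 [0.41915042 0.08141376 0.90425922] 25.27630412698805 az 10.991987832144357 off 3.3827158978661995e-05
up lo/hi [-65.73918965  42.73989275]
-65 2663 [-74.61715092  73.23540996]
-55 2533 [-74.6323473   73.19471616]
-45 2467 [-74.74564498  73.29164357]
-35 2357 [-74.76619627  73.33245739]
-25 2353 [-74.65576936  73.24325366]
-15 1412 [-81.03777768  81.74926137]
-5 1081 [-62.90285598  61.53889532]
y -60 [-65.41106024  42.72820891]
y -40 [-65.48171294  27.91281482]
y 40 [-65.72458355  27.70981306]
y 60 [-65.78233822  42.65244797]
clamp 1 1197 [-14.32029262  -2.08190509  35.7495624 ] [61.36554164 72.88636107 88.88476228]
clamp -1 1199 [-14.01092614  -1.92548495  35.85689992] [-89.60365111 -74.25253599 -62.73252555]
```

```bash
cat >> h.py <<'E'
N=np.array([.4193,.0816,.9042]); N/=np.linalg.norm(N)
UP=np.array([-N[0],-N[1],0]);UP-=N*(UP@N);UP/=np.linalg.norm(UP);YY=np.cross(N,UP)
C=np.array([.4848,.2908,.0973])-.0007*UP-.0007*YY
def st(dist,s=None):
    s=s or read_state(); 
    print('t',round(s['t'],2),'rel',*rel(*tgt(C+dist*N,-N,-UP,back=0),s),'Fn',round(s['force']@N,2),'Fup',round(s['force']@UP,2),'Fy',round(s['force']@YY,2),'tq',np.round(s['wrist_torque'],2),'h',round((s['tool_pos']-C)@N*1e3,2))
E
python3 -c "
from h import *; st(.212)"
```

```text
t 13.4 rel [ 1. -1. 69.] [0.0015 0.0004 0.0027] Fn -3.17 Fup -0.78 Fy 0.52 tq [ 0.08 -0.35  0.  ] h 280.98
```

{"fn": "servo_tool", "kwargs": {"increments": [{"slide":[0.5,-0.5,8],"dr":[0.0015,0,0.0027],"jaw":1},{"slide":[1,-1,20],"dr":[0.0015,0,0.0027],"jaw":1},{"slide":[1,-1,34],"dr":[0.0015,0,0.0027],"jaw":1},{"slide":[1,-1,47],"dr":[0.0015,0,0.0027],"jaw":1},{"slide":[1,-1,57],"dr":[0.0015,0,0.0027],"jaw":1},{"slide":[1,-1,63],"dr":[0.0015,0,0.0027],"jaw":1},{"slide":[1,-1,66],"dr":[0.0015,0,0.0027],"jaw":1},{"slide":[1,-1,67],"dr":[0.0015,0,0.0027],"jaw":1},{"slide":[1,-1,67],"dr":[0.0015,0,0.0027],"jaw":1},{"slide":[1,-1,67],"dr":[0.0015,0,0.0027],"jaw":1}]}}

```text
t: 14.4
tool_pos: [0.5754, 0.3098, 0.2907]
orientation: [3.011, 0.292, -0.675]
force: [-0.5, 0.3, -1.8]
opening: 0.0296
gripper_force: 30.0
```

```bash
python3 -c "
from h import *; st(.2077)"
```

```text
t 14.4 rel [-0.4  0.6  6.7] [ 0.     -0.0001  0.0008] Fn -1.82 Fup -0.35 Fy -0.39 tq [ 0.08 -0.31 -0.  ] h 214.35
```

{"fn": "servo_tool", "kwargs": {"increments": [{"slide":[0,0,1],"dr":[0,0,0],"jaw":1},{"slide":[-0.2,0.3,2],"dr":[0,0,0],"jaw":1},{"slide":[-0.4,0.6,3],"dr":[0,0,0],"jaw":1},{"slide":[-0.4,0.6,4],"dr":[0,0,0],"jaw":1},{"slide":[-0.4,0.6,4.5],"dr":[0,0,0],"jaw":1},{"slide":[-0.4,0.6,5],"dr":[0,0,0],"jaw":1},{"slide":[-0.4,0.6,5],"dr":[0,0,0],"jaw":1},{"slide":[-0.4,0.6,5],"dr":[0,0,0],"jaw":1}]}}

```text
t: 15.2
tool_pos: [0.5727, 0.3086, 0.2857]
orientation: [3.011, 0.291, -0.677]
force: [0.2, 0.5, -1.5]
opening: 0.0299
gripper_force: 30.0
```

{"fn": "servo_tool", "kwargs": {"increments": [{"slide":[0,0,0.3],"dr":[0,0,0],"jaw":1},{"slide":[0,0,0.6],"dr":[0,0,0],"jaw":1},{"slide":[0,0,1],"dr":[0,0,0],"jaw":1},{"slide":[0,0,1],"dr":[0,0,0],"jaw":1},{"slide":[0,0,1],"dr":[0,0,0],"jaw":1}]}}

```text
t: 15.7
tool_pos: [0.5723, 0.3085, 0.2848]
orientation: [3.01, 0.291, -0.677]
force: [-0.3, -0.1, -1.9]
opening: 0.0299
gripper_force: 30.0
```

```bash
python3 -c "
from h import *; st(.2077)"
```

```text
t 15.7 rel [ 0.1  0.  -0.1] [0.0003 0.001  0.0008] Fn -1.85 Fup -0.52 Fy 0.04 tq [ 0.11 -0.34  0.04] h 207.63
```

Near contact; creeping in.

{"fn": "servo_tool", "kwargs": {"increments": [{"slide":[0,0,0.3],"dr":[0,0,0],"jaw":1},{"slide":[0,0,0.6],"dr":[0,0,0],"jaw":1},{"slide":[0,0,0.6],"dr":[0,0,0],"jaw":1},{"slide":[0,0,0.6],"dr":[0,0,0],"jaw":1}]}}

```text
t: 16.1
tool_pos: [0.5721, 0.3085, 0.2845]
orientation: [3.011, 0.291, -0.676]
force: [0.6, -0.0, 0.3]
opening: 0.0295
gripper_force: 30.0
```

{"fn": "servo_tool", "kwargs": {"increments": [{"slide":[0,0,0.3],"dr":[0,0,0],"jaw":1},{"slide":[0,0,0.6],"dr":[0,0,0],"jaw":1},{"slide":[0,0,0.6],"dr":[0,0,0],"jaw":1},{"slide":[0,0,0.6],"dr":[0,0,0],"jaw":1}]}}

```text
t: 16.5
tool_pos: [0.572, 0.3085, 0.2846]
orientation: [3.011, 0.291, -0.675]
force: [1.1, 0.2, 4.6]
opening: 0.0299
gripper_force: 30.0
```

```bash
python3 -c "
from h import *; st(.2077)"
```

```text
t 16.5 rel [ 0.2 -0.  -0.3] [ 0.     -0.0001  0.0008] Fn 4.59 Fup 0.97 Fy 0.04 tq [-0.06  0.05  0.03] h 207.37
```

{"fn": "servo_tool", "kwargs": {"increments": [{"slide":[0,0,0.1],"dr":[0,0,0],"jaw":1},{"slide":[0,0,0.2],"dr":[0,0,0],"jaw":1},{"slide":[0,0,0.2],"dr":[0,0,0],"jaw":1},{"slide":[0,0,0.2],"dr":[0,0,0],"jaw":1},{"slide":[0,0,0.2],"dr":[0,0,0],"jaw":1},{"slide":[0,0,0.2],"dr":[0,0,0],"jaw":1},{"slide":[0,0,0.2],"dr":[0,0,0],"jaw":1},{"slide":[0,0,0.2],"dr":[0,0,0],"jaw":1}]}}

```text
t: 17.3
tool_pos: [0.572, 0.3084, 0.2846]
orientation: [3.011, 0.291, -0.675]
force: [1.8, -0.6, 6.9]
opening: 0.0302
gripper_force: 30.0
```

```bash
python3 - <<'E'
from h import *
st(.2077)
im,d,p=cam('scene'); st(.2077); im2,d2,p2=cam('side'); st(.2077)
im3,d3,p3=cam('wrist'); st(.2077)
save('c5',np.vstack([np.hstack([cv2.resize(im[200:310,340:450],(300,300)),cv2.resize(im2[230:340,240:350],(300,300))]),cv2.resize(im3[100:375,45:595],(600,300))]))
E
```

```text
t 17.3 rel [ 0.2 -0.  -0.3] [-0.     -0.0003  0.0008] Fn 6.94 Fup 1.4 Fy 0.96 tq [-0.13  0.13  0.07] h 207.36
t 17.35 rel [ 0.3 -0.  -0.3] [ 0.     -0.0004  0.0008] Fn 6.51 Fup 0.97 Fy 2.11 tq [-0.16  0.12 -0.02] h 207.39
t 17.4 rel [ 0.3 -0.  -0.3] [-0.     -0.0003  0.0008] Fn 5.58 Fup 0.17 Fy 0.1 tq [-0.14  0.16  0.05] h 207.37
t 17.45 rel [ 0.2 -0.  -0.4] [ 0.     -0.0003  0.0008] Fn 6.08 Fup 0.76 Fy 1.11 tq [-0.16  0.19  0.02] h 207.34
```

View pics/c5.png

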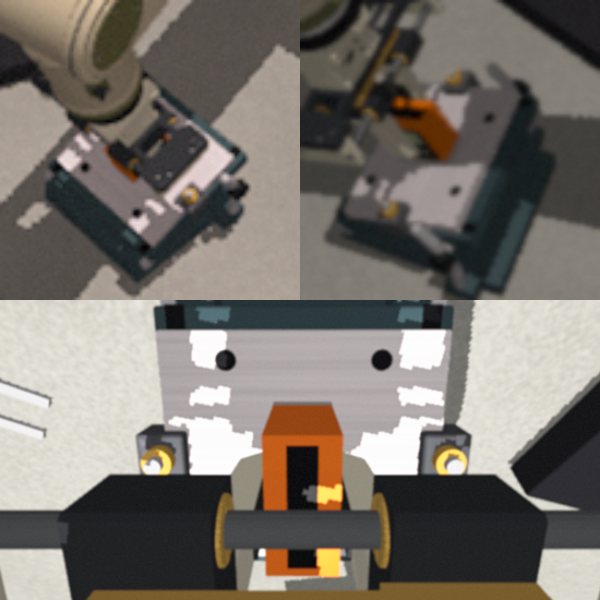

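The crops show the sole seated mid-face between the clamps, with the length along the slope (wrist crop: gauge at (302,450), clamps at (156,463) and (450,462)). The wrist moment hints that the load sits near the upslope edge, so I'm averaging readings to find the load centre.

```bash
cat >> h.py <<'E'
def load(k=10):
    F=[];T=[]
    for i in range(k):
        read_camera('wrist'); s=read_state(); F.append(s['force']);T.append(s['wrist_torque'])
    F=np.mean(F,0);T=np.mean(T,0); st(.2077,s)
    dF=F-np.array([-.3,.05,-1.8]); dT=T-np.array([.09,-.333,0.0])
    fn,fu,fy=dF@N,dF@UP,dF@YY
    # contact at r=-.2077N+u UP+v YY from TCP
    print('Fn',fn.round(2),'Fup',fu.round(2),'Fy',fy.round(2),'T',dT.round(3),'u mm',(-(dT@YY+.2077*fu)/fn*1e3).round(1),'v mm',((dT@UP-.2077*fy)/fn*1e3).round(1))
E
python3 -c "
from h import *; load()"
```

```text
t 17.95 rel [ 0.3 -0.  -0.3] [ 0.     -0.0004  0.0007] Fn 6.63 Fup 1.19 Fy 0.6 tq [-0.11  0.13  0.01] h 207.37
Fn 7.93 Fup 1.64 Fy 0.88 T [-0.22   0.474  0.039] u mm 20.9 v mm -6.6
```

{"fn": "servo_tool", "kwargs": {"increments": [{"slide":[0.3,0,0],"dr":[0,-0.0015,0],"jaw":1},{"slide":[0.6,0,0],"dr":[0,-0.003,0],"jaw":1},{"slide":[0.9,0,0],"dr":[0,-0.0045,0],"jaw":1},{"slide":[1.2,0,0],"dr":[0,-0.006,0],"jaw":1},{"slide":[1.2,0,0],"dr":[0,-0.006,0],"jaw":1},{"slide":[1.2,0,0],"dr":[0,-0.006,0],"jaw":1},{"slide":[1.2,0,0],"dr":[0,-0.006,0],"jaw":1},{"slide":[1.2,0,0],"dr":[0,-0.006,0],"jaw":1}]}}

```text
t: 18.75
tool_pos: [0.5731, 0.3087, 0.2842]
orientation: [3.009, 0.291, -0.684]
force: [0.6, -0.6, 6.7]
opening: 0.0299
gripper_force: 30.0
```

```bash
python3 -c "
from h import *; load()"
```

```text
t 19.25 rel [-0.9 -0.  -0.2] [0.     0.0055 0.0007] Fn 6.3 Fup 1.9 Fy 0.37 tq [-0.19 -0.    0.08] h 207.48
Fn 8.18 Fup 2.69 Fy 0.9 T [-0.234  0.345  0.065] u mm -21.4 v mm -1.4
```

The turn moved the load centre from +21 mm to −21 mm, so half of it should balance.

{"fn": "servo_tool", "kwargs": {"increments": [{"slide":[-0.3,0,0],"dr":[0,0.0015,0],"jaw":1},{"slide":[-0.6,0,0],"dr":[0,0.003,0],"jaw":1},{"slide":[-0.6,0,0],"dr":[0,0.003,0],"jaw":1},{"slide":[-0.6,0,0],"dr":[0,0.003,0],"jaw":1},{"slide":[-0.6,0,0],"dr":[0,0.003,0],"jaw":1},{"slide":[-0.6,0,0],"dr":[0,0.003,0],"jaw":1},{"slide":[-0.6,0,0],"dr":[0,0.003,0],"jaw":1},{"slide":[-0.6,0,0],"dr":[0,0.003,0],"jaw":1},{"slide":[-0.6,0,0],"dr":[0,0.003,0],"jaw":1},{"slide":[-0.6,0,0],"dr":[0,0.003,0],"jaw":1},{"slide":[-0.6,0,0],"dr":[0,0.003,0],"jaw":1},{"slide":[-0.6,0,0],"dr":[0,0.003,0],"jaw":1},{"slide":[-0.6,0,0],"dr":[0,0.003,0],"jaw":1},{"slide":[-0.6,0,0],"dr":[0,0.003,0],"jaw":1},{"slide":[-0.6,0,0],"dr":[0,0.003,0],"jaw":1}]}}

```text
t: 20.75
tool_pos: [0.5725, 0.3086, 0.2843]
orientation: [3.01, 0.291, -0.68]
force: [1.0, -1.0, 6.5]
opening: 0.0297
gripper_force: 30.0
```

```bash
python3 -c "
from h import *; load()"
```

```text
t 21.25 rel [-0.3 -0.  -0.3] [0.0001 0.0027 0.0008] Fn 6.37 Fup 1.95 Fy 0.41 tq [-0.12  0.    0.03] h 207.37
Fn 7.94 Fup 2.42 Fy 0.81 T [-0.21   0.341  0.041] u mm -16.2 v mm -2.8
```

The gauge is pressed at about 8 N. The load centre lies inside the sole and the arm is still, so I'm handing in.

```bash
python3 -c "
from h import *; print(close_job())"
```

```text
the job is handed in; nothing more can be done
None
```

I handed the job in at about 21 s: the gauge's zero check was held still on the granite plate for over 2.5 s, and it is now gripped and pressed at about 8 N on the middle of the bracket face, with its length straight up the slope; wrist moments put the load inside the sole, though off its centre.

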